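# Lift the leaf basket out of the steeping cup with the sprung hook

## Robot

A 6-joint arm with a two-finger parallel gripper is mounted at the origin on a cart in front of the work surface, level with it; the furniture and walls round the work are solid. World frame = base frame: x ahead of the robot, y to its left, z up, the work surface at z = 0. Lengths are in m, angles in rad, forces in N, time in s.
With the tool pointing down it reaches from about 0.25 to 0.775 m from the base axis. Payload 4 kg.
Tool frame: the origin (TCP) lies at the very end of the fingers, on their centre line; the grasp point (between the pads) lies 19 mm behind it; z points along the fingers, y is the line along which they close (so a half turn about z gives the same grasp; the last joint's range is limited). The gripper opens to 94 mm and grips with 3 to 60 N. Pads are 16 mm wide; open, the fingers measure 119 mm over their backs; the gripper's body (75 mm by 177 mm) begins 78 mm behind the grasp point.
Start: joints at [-1.366, 0.087, 1.371, -0, 1.684, -0.103], TCP at [0.167, -0.524, 0.206] pointing down, gripper open.
Joint ranges: [-3.1, 3.1], [-0.76, 2.03], [0.27, 2.55], [-1.08, 4.22], [0.17, 2.65], [-2.57, 2.57]. Speed limits (rad/s): [2.79, 2.79, 3.14, 3.14, 3.14, 3.14].

## Interface

Orientations are given as a rotation vector (axis times angle).
In Python, from rig import bot gives the robot as it stands.
- The arm moves only by the tool jog_arm, never from a script. Its argument "motion" is a list of rows, each a list of 5 numbers: the shift along the tool's x, y, z in cm, then the turn about the tool's z in degrees, then the opening, from -1 (shut) to 1 (fully open). In form: [[x, y, z, yaw, hand], ...]. A call has 1 to 8 rows; each row shifts and turns the commanded pose from where the row before left it, along the tool's axes as they then stand; what a row does not reach is not made up. A row lasts 1/8 s, in which the tool goes at most 62.5 mm and 10.7 degrees, less where a joint would pass 70% of its speed; a pose out of reach is approached as far as the arm can. A call is refused whole if a number of a shift passes 6.25 or a number of a turn 10.7, either way. A call with a gripper value outside its range is refused whole. The fingers move at their own pace and stop on an object; "squeeze" is the grip in N (left out, the last holds). Time passes only in rows, so rows that do not move let the fingers close. It gives the time, the measured TCP pose, the force, the opening and the grip force at its end, in the units of the state.
- bot.observe(): the state, without advancing time (a new reading comes with each control period).
- bot.capture(name): name is "scene" or "top" or "wrist"; returns the picture (384x512x3 uint8, blue, green, red); there is no depth.
- bot.camera_params(name): a dict with "fx", "fy", "cx", "cy" (pixels), "world_from_camera" (4x4, takes a point from camera to world coordinates); the wrist camera has in their place "T_tool_cam" (4x4, takes a point from camera to tool coordinates, whose origin is the TCP and whose axes are the flange's). Camera axes: x right, y up, looking along -z (the intrinsics and any distortion apply to the point x, -y, -z); pixel columns grow to the right and rows downward; lengths in m; the calibration is good to about 2 mm. A picture is of the moment at which its call begins: read the wrist's pose just before it. camera_params takes no time and is no camera call.
- bot.finish_job(): hands the job in; it is judged then, once.
Trained networks look in the newest picture that a camera, given by its name, has taken for a name from the list of things; names that differ only in an ending like _2 or _b are one class to them, and where a whole thing is asked for, a point or a joint stands for the part that bears it (a point fixed in the world has none). Each returns a list of dicts, best first, with "score" (0 to 1); they miss things now and then, are a little off and sometimes report something else, mostly with a low value. They report only what shows in the picture. A call takes as long as a camera call.
- bot.cut_out(query, camera): "pixels" (384x512 bool, what is visible of it).
- bot.landmark_of(query, camera): "point" ([x, y, z] in m, in world coordinates, good to about 4 mm: a listed point, or the origin of a listed thing).
The state is a dict: "time": time; "joint_positions": joint angles; "qd": joint speeds; "effort": joint torques, N m; "tcp_pos": TCP position; "tcp_rot": TCP orientation; "ft_force": force on the tool from outside, world axes, zero at the start; "ft_torque": the same for the moment, N m; "opening": opening from 0.0 (shut) to 1.0 (fully open); "grip_force": force on a finger pad.
Only numpy, scipy, OpenCV 4.12 (cv2) and the standard library are available. Lean on these libraries where they do the work, as an engineer would, in place of code of your own. Each camera call takes 0.05 s, during which the arm holds its last target. There are 200 camera calls.

## Task

The tea has steeped: pull the sprung hook arm of the tea stand down by its wooden knob, swing it in until the hook is under the wire bail of the leaf basket, feeling gently for the bail without shoving it, and ease the arm back up under control, without letting the basket bind, so that the basket hangs from the hook clear above the cup. Then let go of the knob; do not handle the basket itself, never let the arm or basket fly up, and leave the other things on the worktop where they are.

Things in the scene. Friction and masses are not known exactly. Their poses are not given: they have to be found in the camera images.
- tea_stand: Fixed tea stand: black base plate 235x96x12 mm, steel post (33 mm across, 140 mm high) and open steel steeping cup. Origin on the worktop under the post's axis; x points away from the cup, whose axis is 130 mm along -x; z up.
- cup_rim (a point): Centre of the steeping cup's mouth, 82 mm above the worktop. The cup is 74 mm across outside, 67 mm inside. The basket fits it with 2 to 3 mm of play all round: lifted while the hook pushes it sideways, it binds in the cup; follow the sideways force while easing up.
- mast (a joint): Sprung mast that slides in the post and carries the hook arm: 0 m = fully up, where the spring holds it; grows as it is pulled down; solid stop at 0.112 m. Net upward pull about 7 N at the top, 11 N at the bottom; it flies up if let go when down. The hook's tip passes under the bail's top with the mast 0.100 m or more down, however the bail leans.
- hook_arm: Dark steel arm on the mast, 14 mm wide, its middle 267 mm over the worktop when up. Swings about the post's axis (its origin) with light friction; its -x points along the arm to the knob. Parallel to the stand's -x: the hook's shank is over the cup's axis; turned + about z (at most 1.0 rad): hook away to the stand's -y side, where it starts; it can swing 0.35 rad past the cup.
- knob (a point): Centre of the wooden knob on the arm's end, straight above the hook's shank and 130 mm from the post's axis: upright cylinder 28 mm across, 36 mm high; its top is 18 mm above this point, the arm's top face 18 mm below.
- hook_throat (a point): Middle of the hook's throat, on its bottom wire, 84 mm below the knob's centre. 6 mm wire; in the arm's frame the shank's axis hangs 9 mm to the -y side of this point, the tip stands 9 mm to the +y side and ends 11 mm above it. The throat is about 12 mm wide; the tip points towards the arm's +y, the side of the cup.
- basket: Loose aluminium leaf basket hanging in the cup by its flange: 62 mm across, 55 mm deep below the flange (78 mm across, 3 mm thick), 0.2 to 0.3 kg. Origin at the centre of its underside, z up; starts 27 mm above the worktop. A 5 mm wire bail arches over it. More than 12 N of the hook on it counts as shoving.
- bail_pivot (a point): On the basket's axis, half-way between the bail's two pivots. The bail's straight top is 36 mm long, parallel to this x axis (within 0.12 rad of the stand's x) and 47 mm from the pivot line. The pivots are very stiff; the bail leans up to 0.48 rad (22 mm) to +y or -y and stays so. The lean is NOT reported: feel or see it. Upright, the top's underside is 132 mm over the worktop; at full lean 127.
- tea_tin: Bystander: green tea tin 68x107x96 mm, origin at the centre of its underside. Leave it.
- mug_1: Bystander: white mug with red bands, 83x121x101 mm, origin at its underside. Leave it.
- egg_timer: Bystander: orange and cream egg timer 58x58x57 mm, origin at the centre of its underside. Leave it.

How it is judged:
By the outcome, as a careful person would: the job done as asked, in the order asked, and still so for the second after the job is handed in, with the robot touching nothing.
It also fails if it takes over 72 s, if anything falls off the work surface, if the arm or the gripper's body presses on something with over 40 N, if the wrist force passes 120 N, or if a joint passes its speed limit or range.

## Working session

There is one attempt and no reset: what is moved stays moved. The work goes in short steps, Python scripts to look and compute and a tool call to move; the robot and the scene stay as the last step left them, time stands still between calls to the robot, and variables do not carry over. Pictures are saved under pics/ and viewed, at most 11 in all, crops included, and the job is handed in when it is done.

Besides the shell and the picture viewer there is one more tool, called after "Emit:" as name([rows], argument=value, ...), one row to a line, values as JSON. jog_arm: Moves the arm, as the interface text tells. Its arguments: {"type":"object","properties":{"motion":{"type":"array"},"squeeze":{"type":"number"}},"required":["motion"]}

```bash
mkdir -p pics; ls; cat > h.py <<'E'
from rig import bot
import numpy as np, cv2
from scipy.spatial.transform import Rotation as R
np.set_printoptions(precision=4,suppress=True)
def proj(P,cam):
    c=bot.camera_params(cam); T=np.linalg.inv(c["world_from_camera"]); p=T@np.r_[P,1]
    return np.array([c["fx"]*p[0]/-p[2]+c["cx"], c["fy"]*-p[1]/-p[2]+c["cy"]])
def ray(uv,cam):
    c=bot.camera_params(cam); T=np.array(c["world_from_camera"])
    d=np.array([(uv[0]-c["cx"])/c["fx"],-(uv[1]-c["cy"])/c["fy"],-1]); d=T[:3,:3]@d
    return T[:3,3], d/np.linalg.norm(d)
def tri(rs):
    A=0;b=0
    for o,d in rs:
        M=np.eye(3)-np.outer(d,d); A=A+M; b=b+M@o
    return np.linalg.solve(A,b)
E
python3 - <<'E'
from h import *
s=bot.observe(); print(s)
for n in ["scene","top"]:
    im=bot.capture(n); cv2.imwrite(f"pics/{n}0.png",im)
    c=bot.camera_params(n); print(n,c)
    for q in ["tea_stand","cup_rim","hook_arm","knob","hook_throat","bail_pivot","basket","tea_tin","mug_1","egg_timer"]:
        for r in bot.landmark_of(q,n)[:2]: print(q,np.array(r["point"]),round(r["score"],2),proj(r["point"],n))
E
```

```text
pics
{'time': 0.0, 'joint_positions': array([-1.3661,  0.0879,  1.3723, -0.    ,  1.6836, -0.1031]), 'qd': array([ 0.001 ,  0.002 , -0.001 , -0.0005,  0.0013,  0.0001]), 'effort': array([ -0.0001, -34.0184, -30.2426,   0.0718,   0.0331,  -0.0002]), 'tcp_pos': array([ 0.1665, -0.5236,  0.2043]), 'tcp_rot': array([-3.1023, -0.4813,  0.0002]), 'ft_force': array([-0.2619, -0.6696, -0.3301]), 'ft_torque': array([ 0.0397, -0.0378, -0.0249]), 'grip_force': 0.0, 'opening': 1.002472665890416}
scene {'fx': 490.0987304294502, 'fy': 490.0987304294502, 'cx': 247.26534747362604, 'cy': 186.840738002594, 'world_from_camera': array([[-0.7729,  0.2704, -0.574 , -0.2974],
       [-0.6343, -0.306 ,  0.71  ,  0.8918],
       [ 0.0163,  0.9128,  0.408 ,  0.783 ],
       [ 0.    ,  0.    ,  0.    ,  1.    ]])}
tea_stand [0.6218 0.0457 0.0002] 0.67 [184.1197 256.9745]
cup_rim [0.4923 0.0799 0.0814] 0.57 [207.4892 253.327 ]
knob [0.4948 0.0045 0.2937] 0.9 [225.3424 171.9508]
hook_throat [0.4933 0.0107 0.2091] 0.82 [224.2814 201.9548]
bail_pivot [0.493  0.0808 0.0836] 0.76 [207.0538 252.6679]
bail_pivot [ 0.5
[... 686 characters left out ...]
   ,  1.    ]])}
tea_stand [ 0.623   0.0408 -0.0019] 0.9 [180.1911 180.1616]
cup_rim [0.493  0.0789 0.0818] 0.73 [157.0693 221.2028]
cup_rim [0.4989 0.0855 0.0885] 0.29 [154.0216 218.523 ]
knob [0.4975 0.0023 0.2898] 0.88 [170.5294 205.1801]
knob [0.4969 0.0827 0.0259] 0.47 [160.6103 222.6739]
hook_throat [0.4939 0.0119 0.2096] 0.91 [173.384  213.0931]
bail_pivot [0.4997 0.0837 0.0896] 0.67 [154.6402 218.1556]
basket [0.496  0.0814 0.025 ] 0.59 [161.1442 223.0533]
tea_tin [ 0.515  -0.2005  0.0008] 0.81 [264.7704 218.3453]
tea_tin [0.4932 0.0792 0.082 ] 0.44 [156.9393 221.1136]
mug_1 [ 0.5757 -0.4475 -0.0005] 0.9 [352.4367 197.829 ]
egg_timer [ 0.5971 -0.3332  0.0013] 0.82 [311.8014 189.9283]
```

```bash
python3 - <<'E'
from h import *
a=cv2.imread("pics/scene0.png");b=cv2.imread("pics/top0.png")
a=a[110:310,100:360]; b=b[110:270,90:330]
a=cv2.resize(a,None,fx=2.2,fy=2.2,interpolation=2);b=cv2.resize(b,None,fx=2.2,fy=2.2,interpolation=2)
cv2.imwrite("pics/s1.png",a)
cv2.imwrite("pics/t1.png",b)
c=cv2.imread("pics/top0.png")[170:260,120:220]; cv2.imwrite("pics/t2.png",cv2.resize(c,None,fx=6,fy=6,interpolation=2))
E
```

```text
(no output)
```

View pics/s1.png

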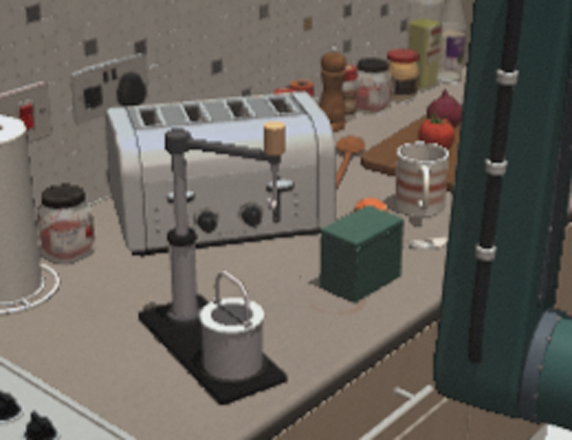

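View pics/t2.png

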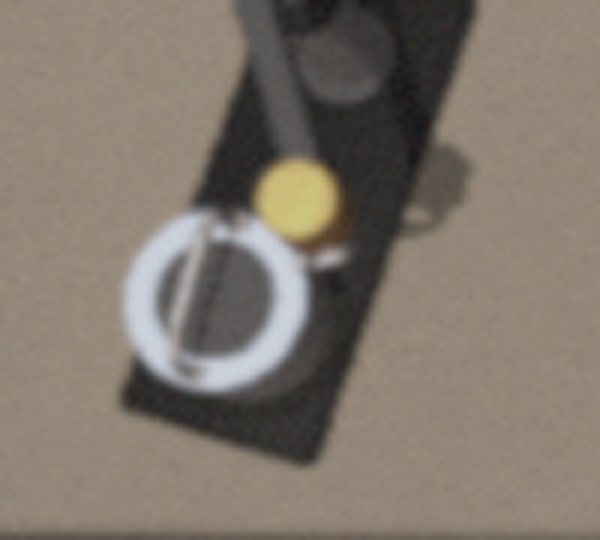

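The scene view shows the hook hanging to the -y side of the cup, with the bail up over the basket. In the top crop the knob is at px (169.5, 203), the basket centre at about (156, 220) and the bail line at about (152, 219). Next I'll work out the bail lean from both views.

```bash
python3 - <<'E'
from h import *
print(R.from_rotvec(bot.observe()["tcp_rot"]).as_matrix()); print(bot.camera_params("wrist"))
cup=np.array([.4935,.0797]); yaw=-.272
ex=np.array([np.cos(yaw),np.sin(yaw),0]);ey=np.array([-np.sin(yaw),np.cos(yaw),0]);ez=np.array([0,0,1.])
piv=np.r_[cup,.0875]
ims={n:cv2.imread(f"pics/{n}0.png") for n in("scene","top")}
for th in(-.48,-.24,0,.24,.48):
    m=piv+.047*(np.sin(th)*ey+np.cos(th)*ez)
    print(th,[ (n,proj(m-.018*ex,n),proj(m+.018*ex,n)) for n in ims])
# scaled crops with overlay dots for th
out=[]
for n,(x0,y0) in (("scene",(180,220)),("top",(130,195))):
    c=cv2.resize(ims[n][y0:y0+50,x0:x0+50],None,fx=8,fy=8,interpolation=2)
    for th,col in((-.48,(0,0,255)),(0,(0,255,0)),(.48,(255,0,0))):
        for s in(-.018,.018):
            p=proj(piv+.047*(np.sin(th)*ey+np.cos(th)*ez)+s*ex,n); p=((p-[x0,y0]+.5)*8).astype(int); cv2.circle(c,tuple(int(v) for v in p),4,col,1)
    out.append(c)
cv2.imwrite("pics/ov.png",np.hstack(out))
E
```

```text
[[ 0.953   0.303   0.    ]
 [ 0.303  -0.953  -0.0001]
 [ 0.      0.0001 -1.    ]]
{'fx': 268.2267404017048, 'fy': 268.2267404017048, 'cx': 255.04123208251747, 'cy': 190.3772537597203, 'T_tool_cam': array([[-0.0007,  0.961 ,  0.2766,  0.0808],
       [ 1.    ,  0.0005,  0.0006, -0.0005],
       [ 0.0004,  0.2766, -0.961 , -0.1779],
       [ 0.    ,  0.    ,  0.    ,  1.    ]])}
-0.48 [('scene', array([217.4813, 238.2415]), array([210.4235, 232.6287])), ('top', array([158.17  , 227.7232]), array([162.9584, 213.7402]))]
-0.24 [('scene', array([214.0596, 238.0418]), array([207.0328, 232.4024])), ('top', array([153.7053, 226.3263]), array([158.5441, 212.3083]))]
0 [('scene', array([210.4034, 238.7787]), array([203.4167, 233.0963])), ('top', array([149.2362, 224.9895]), array([154.1128, 210.9729]))]
0.24 [('scene', array([206.7283, 240.422 ]), array([199.7883, 234.6825])), ('top', array([145.054 , 223.8003]), array([149.9533, 209.8212]))]
0.48 [('scene', array([203.2565, 242.8836]), array([196.3669, 237.0758])), ('top', array([141.4282, 222.8349]), array([146.3332, 208.9268]))]
```

View pics/ov.png

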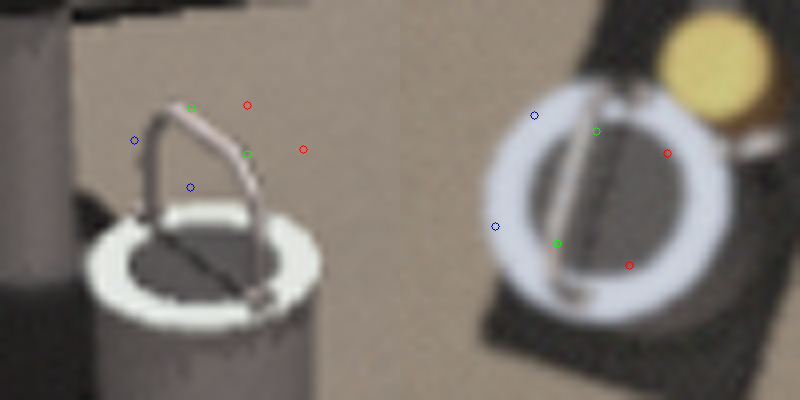

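The bail lies very near upright, leaning a little to the stand's +y: about +0.1 rad in both views. I'll move above the knob in the present tool yaw, since tool x is already along the arm.

Emit:
jog_arm([
  [0, 0, -6, 0, 1],
  [4.5, -4, -6, 0, 1],
  [4.5, -4, -6, 0, 1],
  [4.5, -4, -1, 0, 1],
  [4.5, -4, 0, 0, 1],
  [4.5, -4, 0, 0, 1],
  [4.5, -4, 0, 0, 1],
  [4.5, -4, 0, 0, 1],
], squeeze=25)

```text
time: 2.1
tcp_pos: [0.3663, -0.1875, 0.3639]
tcp_rot: [3.104, 0.481, 0.001]
ft_force: [1.0, -0.7, -0.3]
opening: 1.0
grip_force: 0.0
```

Emit:
jog_arm([
  [4.5, -4, 0, 0, 1],
  [0, 0, 0, 0, 1],
  [0, 0, 0, 0, 1],
  [0, 0, 0, 0, 1],
])

```text
time: 2.6
tcp_pos: [0.3959, -0.1389, 0.3637]
tcp_rot: [3.105, 0.477, -0.0]
ft_force: [-0.2, -0.7, -0.3]
opening: 1.001
grip_force: 0.0
```

```bash
cat >> h.py <<'E'
def wcam():
    s=bot.observe(); W=np.eye(4); W[:3,:3]=R.from_rotvec(s["tcp_rot"]).as_matrix(); W[:3,3]=s["tcp_pos"]
    return W@np.array(bot.camera_params("wrist")["T_tool_cam"])
def wray(uv,T):
    c=bot.camera_params("wrist"); d=T[:3,:3]@np.array([(uv[0]-c["cx"])/c["fx"],-(uv[1]-c["cy"])/c["fy"],-1]); return T[:3,3],d/np.linalg.norm(d)
E
python3 - <<'E'
from h import *
print(tri([ray((205.75,235.6),"scene"),ray((150.75,218.25),"top")]))
s=bot.observe(); print(s["time"],s["tcp_pos"],s["tcp_rot"],s["joint_positions"])
T=wcam(); np.save("T1.npy",T); im=bot.capture("wrist"); cv2.imwrite("pics/w1.png",im)
for q in ["tea_stand","cup_rim","hook_arm","knob","hook_throat","bail_pivot","basket"]:
    for r in bot.landmark_of(q,"wrist")[:2]: print(q,np.array(r["point"]),round(r["score"],2))
E
```

```text
[0.4935 0.0823 0.1362]
2.6 [ 0.3959 -0.1389  0.3637] [ 3.1047  0.4771 -0.0003] [-0.4723 -0.1787  1.3133 -0.0005  2.0069  0.7934]
tea_stand [0.6232 0.0473 0.0002] 0.87
hook_arm [ 0.5138 -0.2028 -0.0007] 0.41
knob [0.496  0.0027 0.2953] 0.92
hook_throat [0.4954 0.0094 0.2081] 0.65
hook_throat [0.4954 0.0011 0.2926] 0.2
bail_pivot [0.498  0.0853 0.0845] 0.6
basket [0.5    0.0818 0.0278] 0.76
```

View pics/w1.png

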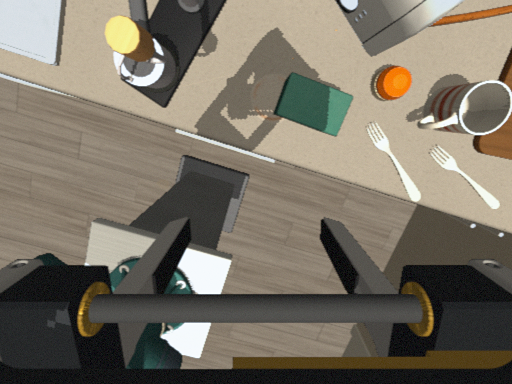

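The wrist view shows the knob at about (123, 33) and the cup at (140, 65). The knob is consistent in three views at about (0.496, 0.003, 0.293), and the bail top triangulates to z = 0.136, as expected. Now I'll go over the knob.

Emit:
jog_arm([
  [3.5, -2.6, 0, 0, 1],
  [3.5, -2.6, 0, 0, 1],
  [3.5, -2.6, 0, 0, 1],
  [3.3, -2.7, 0, 0, 1],
  [0, 0, 0, 0, 1],
  [0, 0, 0, 0, 1],
  [0, 0, 0, 0, 1],
])

```text
time: 3.88
tcp_pos: [0.4958, 0.0034, 0.3641]
tcp_rot: [3.104, 0.479, 0.001]
ft_force: [0.3, -0.4, 0.7]
opening: 1.0
grip_force: 0.0
```

```bash
python3 - <<'E'
from h import *
s=bot.observe(); print(s["tcp_pos"],s["tcp_rot"])
W=R.from_rotvec(s["tcp_rot"]).as_matrix()
im=bot.capture("wrist"); cv2.imwrite("pics/w2.png",im)
for q in ["tea_stand","cup_rim","hook_arm","knob","hook_throat","bail_pivot","basket"]:
    for r in bot.landmark_of(q,"wrist")[:1]: print(q,np.array(r["point"]),round(r["score"],2),W.T@(np.array(r["point"])-s["tcp_pos"]))
E
```

```text
[0.4958 0.0034 0.3641] [3.1043 0.4791 0.0008]
tea_stand [ 0.6225  0.0463 -0.0007] 0.65 [ 0.1336 -0.0029  0.3648]
knob [0.4949 0.0019 0.2945] 0.6 [-0.0013  0.0011  0.0696]
hook_throat [0.4955 0.0802 0.0852] 0.19 [ 0.0228 -0.0735  0.2789]
bail_pivot [0.4973 0.0822 0.0859] 0.72 [ 0.0251 -0.0748  0.2782]
basket [0.4983 0.085  0.0296] 0.86 [ 0.0269 -0.0772  0.3345]
```

View pics/w2.png

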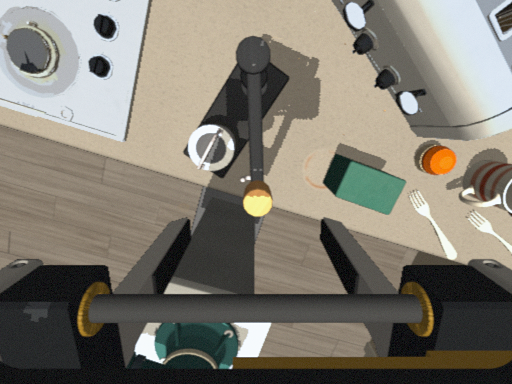

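The knob is centred at (257, 200) and the arm lies along tool x. Descending and gripping.

Emit:
jog_arm([
  [0, 0, 3, 0, 1],
  [0, 0, 3, 0, 1],
  [0, 0, 2.4, 0, 1],
  [0, 0, 0, 0, 1],
  [0, 0, 0, 0, 0.35],
  [0, 0, 0, 0, -1],
  [0, 0, 0, 0, -1],
  [0, 0, 0, 0, -1],
], squeeze=45)

```text
time: 5.28
tcp_pos: [0.4964, 0.0043, 0.2802]
tcp_rot: [3.104, 0.482, 0.001]
ft_force: [0.2, -0.0, 0.4]
opening: 0.609
grip_force: 0.0
```

Emit:
jog_arm([
  [0, 0, 0, 0, -1],
  [0, 0, 0, 0, -1],
  [0, 0, 0, 0, -1],
])

```text
time: 5.65
tcp_pos: [0.4961, 0.0042, 0.2797]
tcp_rot: [3.104, 0.481, -0.0]
ft_force: [-0.5, 0.6, 0.2]
opening: 0.292
grip_force: 29.1
```

Emit:
jog_arm([
  [0, 0, 0, 0, -1],
  [0, 0, 1, 0, -1],
  [0, 0, 1, 0, -1],
  [0, 0, 1, 0, -1],
  [0, 0, 1, 0, -1],
  [0, 0, 1, 0, -1],
  [0, 0, 0, 0, -1],
])

```text
time: 6.52
tcp_pos: [0.4962, 0.0042, 0.2315]
tcp_rot: [3.104, 0.481, 0.003]
ft_force: [-2.6, -0.6, 8.9]
opening: 0.291
grip_force: 45.0
```

Emit:
jog_arm([
  [0, 0, 1, 0, -1],
  [0, 0, 1, 0, -1],
  [0, 0, 1, 0, -1],
  [0, 0, 1, 0, -1],
  [0, 0, 1, 0, -1],
  [0, 0, 0.7, 0, -1],
  [0, 0, 0, 0, -1],
  [0, 0, 0, 0, -1],
])

```text
time: 7.52
tcp_pos: [0.4963, 0.004, 0.1757]
tcp_rot: [3.103, 0.481, 0.004]
ft_force: [-4.7, -0.2, 11.4]
opening: 0.292
grip_force: 45.0
```

```bash
python3 - <<'E'
from h import *
s=bot.observe(); print(s["tcp_pos"],s["tcp_rot"],s["ft_force"],s["ft_torque"])
W=R.from_rotvec(s["tcp_rot"]).as_matrix()
T=wcam();np.save("T3.npy",T)
for n in("scene","top","wrist"):
    im=bot.capture(n); cv2.imwrite(f"pics/{n}3.png",im)
    for q in ["knob","hook_throat","cup_rim","bail_pivot"]:
        for r in bot.landmark_of(q,n)[:1]: print(n,q,np.array(r["point"]),round(r["score"],2))
a=cv2.imread("pics/scene3.png")[150:290,140:270];b=cv2.imread("pics/wrist3.png")[60:260,130:330]
cv2.imwrite("pics/c3.png",np.hstack([cv2.resize(a,(371,400),interpolation=2),cv2.resize(b,(400,400),interpolation=2)]))
E
```

```text
[0.4963 0.004  0.1757] [3.1032 0.4813 0.0036] [-4.7066 -0.2451 11.3794] [-0.0201  0.9304  0.013 ]
scene knob [0.4921 0.0076 0.191 ] 0.89
scene hook_throat [0.4954 0.0109 0.1028] 0.77
scene cup_rim [0.4918 0.0793 0.0783] 0.77
scene bail_pivot [0.497  0.0802 0.0856] 0.83
top knob [0.4966 0.0051 0.1833] 0.52
top hook_throat [0.4942 0.0134 0.1055] 0.56
top cup_rim [0.4941 0.0765 0.0799] 0.7
top bail_pivot [0.4983 0.0848 0.0889] 0.49
wrist knob [0.4961 0.0048 0.1913] 0.88
wrist hook_throat [0.4955 0.0145 0.1041] 0.61
wrist cup_rim [ 0.5125 -0.2014  0.0033] 0.69
wrist bail_pivot [0.4985 0.0813 0.0867] 0.92
```

View pics/c3.png

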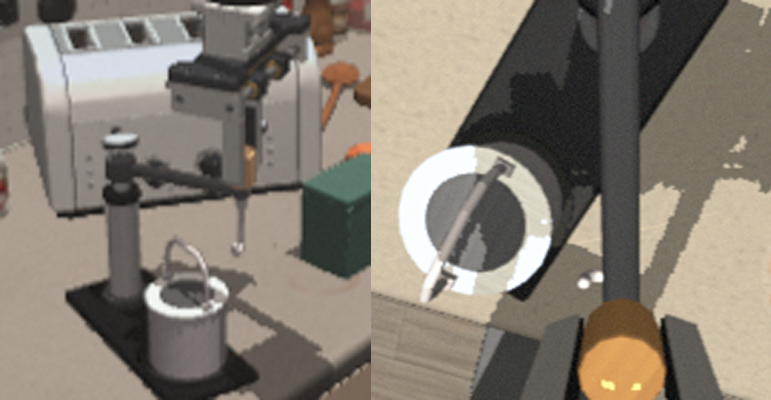

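Mast is 0.104 m down: knob z is 0.189 and the hook is at z ≈ 0.105 beside the cup, at (238, 248) in the left crop. The bail stands almost upright above it. I'll swing in along the arc about the post, turning with the arm.

Emit:
jog_arm([
  [0.03, -0.57, 0, 2.5, -1],
  [0.05, -1.13, 0, 5, -1],
  [0.05, -1.13, 0, 5, -1],
  [0.05, -1.13, 0, 5, -1],
  [0.03, -0.57, 0, 2.5, -1],
  [0, 0, 0, 0, -1],
  [0, 0, 0, 0, -1],
])

```text
time: 9.15
tcp_pos: [0.4898, 0.0494, 0.1757]
tcp_rot: [-3.141, 0.064, -0.001]
ft_force: [-6.2, -0.2, 11.4]
opening: 0.287
grip_force: 45.0
```

```bash
cat >> h.py <<'E'
def st(P=np.array([.620,.043])):
    s=bot.observe(); M=R.from_rotvec(s["tcp_rot"]).as_matrix(); yaw=np.arctan2(M[1,0],M[0,0])
    d=P-s["tcp_pos"][:2]; psi=np.arctan2(d[1],d[0]); x=np.array([np.cos(psi),np.sin(psi)]); y=np.array([-x[1],x[0]])
    f=s["ft_force"]; k=s["tcp_pos"][:2]; th=k+.009*y
    print("t",s["time"],"z",round(s["tcp_pos"][2],4),"yaw",round(yaw,3),"psi",round(psi,3),"r",round(np.linalg.norm(d),4),"throat",th,"F rad,tan,z",f[:2]@x,f[:2]@y,f[2],"grip",s["grip_force"])
E
python3 -c "
from h import *
st()
T=wcam();np.save('T4.npy',T)
for n in('scene','wrist'):
    im=bot.capture(n); cv2.imwrite(f'pics/{n}4.png',im)
    for q in ['knob','hook_throat','bail_pivot']:
        for r in bot.landmark_of(q,n)[:1]: print(n,q,np.array(r['point']),round(r['score'],2))
a=cv2.imread('pics/scene4.png')[190:290,150:250];b=cv2.imread('pics/wrist4.png')[60:260,130:330]
cv2.imwrite('pics/c4.png',np.hstack([cv2.resize(a,(400,400),interpolation=2),cv2.resize(b,(400,400),interpolation=2)]))
"
```

```text
t 9.15 z 0.1757 yaw -0.041 psi -0.049 r 0.1303 throat [0.4903 0.0584] F rad,tan,z -6.217729668346487 -0.4811752704919622 11.446639422684436 grip 45.0036746263504
scene knob [0.4868 0.0523 0.191 ] 0.64
scene hook_throat [0.4882 0.0578 0.1014] 0.59
scene bail_pivot [0.4959 0.0817 0.0856] 0.65
wrist knob [0.4916 0.0516 0.1922] 0.65
wrist hook_throat [0.4893 0.0616 0.1033] 0.6
wrist bail_pivot [0.4959 0.083  0.0874] 0.66
```

View pics/c4.png

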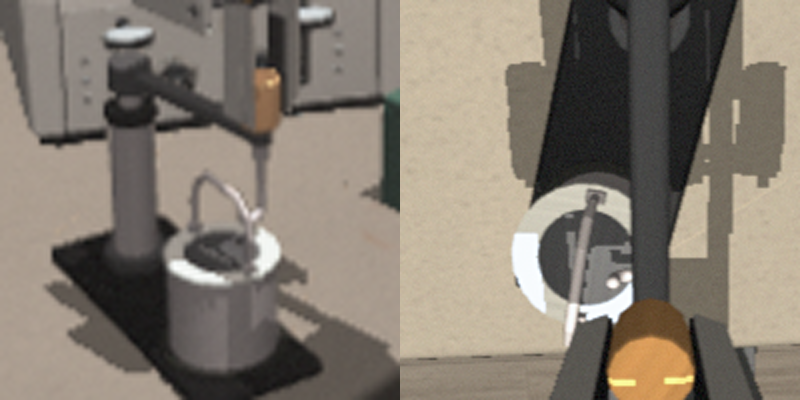

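Left crop: the hook at (255, 215) is just short of the bail. Right crop: the bail top lies parallel to the arm, about 25 mm further on. I'll relieve the radial load a little and go on slowly.

Emit:
jog_arm([
  [-0.1, 0, 0, 0, -1],
  [0.02, -0.34, 0, 1.5, -1],
  [0.02, -0.34, 0, 1.5, -1],
  [0.01, -0.34, 0, 1.5, -1],
  [0.01, -0.34, 0, 1.5, -1],
  [0, 0, 0, 0, -1],
])

```text
time: 10.3
tcp_pos: [0.491, 0.0631, 0.1758]
tcp_rot: [-3.133, 0.229, -0.003]
ft_force: [-5.8, -0.0, 12.1]
opening: 0.293
grip_force: 45.0
```

```bash
python3 -c "
from h import *
st()"
```

```text
t 10.3 z 0.1758 yaw -0.146 psi -0.155 r 0.1306 throat [0.4924 0.072 ] F rad,tan,z -5.7659394309767285 -0.9017507274326851 12.088228266942485 grip 45.00379979610443
```

Emit:
jog_arm([
  [0.0, -0.17, 0, 0.75, -1],
  [0, -0.17, 0, 0.75, -1],
  [0, -0.17, 0, 0.75, -1],
  [0, -0.17, 0, 0.75, -1],
  [0, 0, 0, 0, -1],
])

```text
time: 10.92
tcp_pos: [0.4921, 0.0698, 0.1758]
tcp_rot: [-3.125, 0.311, -0.003]
ft_force: [-5.8, 0.5, 12.4]
opening: 0.293
grip_force: 45.0
```

Emit:
jog_arm([
  [0.0, -0.11, 0, 0.5, -1],
  [0, -0.11, 0, 0.5, -1],
  [0, 0, 0, 0, -1],
])

```text
time: 11.3
tcp_pos: [0.4925, 0.072, 0.1758]
tcp_rot: [-3.123, 0.338, -0.003]
ft_force: [-5.6, -0.2, 10.9]
opening: 0.29
grip_force: 45.0
```

```bash
python3 -c "
from h import *
st()"
```

```text
t 11.3 z 0.1758 yaw -0.216 psi -0.224 r 0.1307 throat [0.4945 0.0808] F rad,tan,z -5.416979573816121 -1.416144521598619 10.932124378311375 grip 45.00494420528412
```

Emit:
jog_arm([
  [0.0, -0.11, 0, 0.5, -1],
  [0, 0, 0, 0, -1],
])

```text
time: 11.55
tcp_pos: [0.4928, 0.0731, 0.1758]
tcp_rot: [-3.121, 0.351, -0.003]
ft_force: [-5.1, 0.4, 11.9]
opening: 0.294
grip_force: 45.0
```

Emit:
jog_arm([
  [0.0, -0.11, 0, 0.5, -1],
  [0, 0, 0, 0, -1],
])

```text
time: 11.8
tcp_pos: [0.493, 0.0742, 0.1758]
tcp_rot: [-3.119, 0.365, -0.003]
ft_force: [-5.4, 1.1, 11.3]
opening: 0.289
grip_force: 45.0
```

```bash
python3 -c "
from h import *
st()
T=wcam();np.save('T5.npy',T)
for n in('scene','top','wrist'):
    im=bot.capture(n); cv2.imwrite(f'pics/{n}5.png',im)
a=cv2.imread('pics/scene5.png')[200:260,175:235];b=cv2.imread('pics/wrist5.png')[60:260,130:330]
cv2.imwrite('pics/c5.png',np.hstack([cv2.resize(a,(400,400),interpolation=2),cv2.resize(b,(400,400),interpolation=2)]))
"
```

```text
t 11.8 z 0.1758 yaw -0.233 psi -0.241 r 0.1307 throat [0.4952 0.0829] F rad,tan,z -5.532354387562531 -0.18302181919615224 11.256830835144786 grip 45.00563442707062
```

View pics/c5.png

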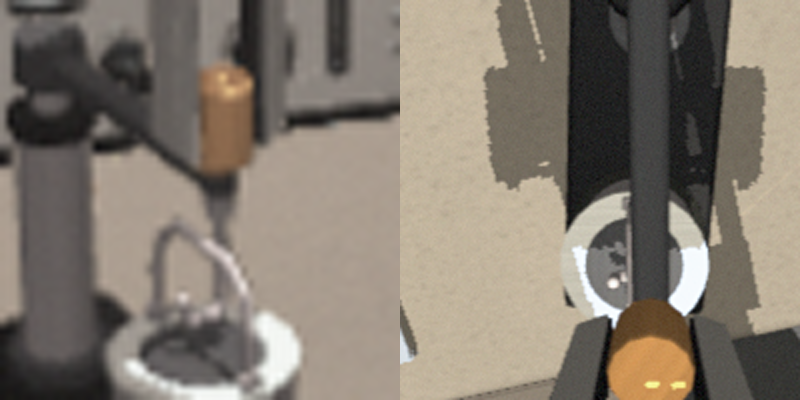

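The hook has passed under the bail with no contact force. In the right crop the bail is at x≈628, between the tip (615) and the shank under the arm (650), so it is 9.4 mm from the shank axis and in the middle of the throat. The basket axis is about 7 mm off, so the lean is only about +2 mm. One more gentle feel, then ease up.

Emit:
jog_arm([
  [0.0, -0.11, 0, 0.5, -1],
  [0, -0.11, 0, 0.5, -1],
  [0, 0, 0, 0, -1],
])

```text
time: 12.32
tcp_pos: [0.4935, 0.0764, 0.1758]
tcp_rot: [-3.116, 0.392, -0.003]
ft_force: [-5.6, 1.1, 11.2]
opening: 0.292
grip_force: 45.0
```

```bash
python3 -c "
from h import *
st()"
```

```text
t 12.325 z 0.1758 yaw -0.25 psi -0.258 r 0.1308 throat [0.4958 0.0851] F rad,tan,z -5.720700032462907 -0.3543288153650674 11.229018575562172 grip 45.00621020793915
```

Emit:
jog_arm([
  [0.0, -0.11, 0, 0.5, -1],
  [0, 0, 0, 0, -1],
])

```text
time: 12.58
tcp_pos: [0.4937, 0.0771, 0.1758]
tcp_rot: [-3.115, 0.406, -0.002]
ft_force: [-5.6, -0.2, 11.4]
opening: 0.289
grip_force: 45.0
```

Emit:
jog_arm([
  [0.0, -0.06, 0, 0.25, -1],
  [0, 0, 0, 0, -1],
])

```text
time: 12.82
tcp_pos: [0.4938, 0.0775, 0.176]
tcp_rot: [-3.114, 0.413, -0.002]
ft_force: [-6.0, 0.0, 12.1]
opening: 0.293
grip_force: 45.0
```

```bash
python3 -c "
from h import *
for i in range(2):
  st(); bot.capture('top')"
```

```text
t 12.825 z 0.176 yaw -0.264 psi -0.267 r 0.1308 throat [0.4962 0.0862] F rad,tan,z -5.818919929575895 -1.5621402680267396 12.128525530184572 grip 45.00384986400604
t 12.875 z 0.176 yaw -0.263 psi -0.267 r 0.1308 throat [0.4962 0.0862] F rad,tan,z -5.671715638768717 -2.300874691584569 12.351030238157335 grip 45.00374615192413
```

A light touch of about 2 N, at the place predicted. I'll back off to centre the bail in the throat and begin easing up.

Emit:
jog_arm([
  [0, 0.18, 0, -0.75, -1],
  [0, 0.18, 0, -0.75, -1],
  [0, 0, -0.4, 0, -1],
  [0, 0, -0.4, 0, -1],
  [0, 0, -0.4, 0, -1],
  [0, 0, -0.4, 0, -1],
  [0, 0, 0, 0, -1],
])

```text
time: 13.8
tcp_pos: [0.4931, 0.0745, 0.192]
tcp_rot: [-3.118, 0.372, -0.003]
ft_force: [-4.5, 1.0, 10.6]
opening: 0.289
grip_force: 45.0
```

```bash
python3 -c "
from h import *
st()"
```

```text
t 13.8 z 0.192 yaw -0.237 psi -0.243 r 0.1308 throat [0.4952 0.0832] F rad,tan,z -4.626926673440044 -0.1211609288637141 10.648131023338003 grip 45.00612795352936
```

Emit:
jog_arm([
  [0, 0, -0.25, 0, -1],
  [0, 0, -0.25, 0, -1],
  [0, 0, -0.25, 0, -1],
  [0, 0, -0.25, 0, -1],
  [0, 0, 0, 0, -1],
])

```text
time: 14.42
tcp_pos: [0.4931, 0.0744, 0.2019]
tcp_rot: [-3.119, 0.371, -0.003]
ft_force: [-4.8, 0.7, 11.0]
opening: 0.292
grip_force: 45.0
```

```bash
python3 -c "
from h import *
for i in range(2):
  st(); bot.capture('scene')"
```

```text
t 14.425 z 0.2019 yaw -0.237 psi -0.243 r 0.1308 throat [0.4952 0.0832] F rad,tan,z -4.782691724514619 -0.466102646646495 11.028589477413316 grip 45.00574350357056
t 14.475 z 0.2018 yaw -0.237 psi -0.243 r 0.1308 throat [0.4952 0.0832] F rad,tan,z -5.007044861075882 0.496559652728105 11.271635433436687 grip 45.00583112239838
```

Emit:
jog_arm([
  [0, 0, -0.2, 0, -1],
  [0, 0, -0.2, 0, -1],
  [0, 0, 0, 0, -1],
])

```text
time: 14.9
tcp_pos: [0.493, 0.0745, 0.2052]
tcp_rot: [-3.119, 0.371, -0.002]
ft_force: [-3.5, 0.9, 8.1]
opening: 0.287
grip_force: 45.0
```

```bash
python3 -c "
from h import *
for i in range(3):
  st(); im=bot.capture('scene')
cv2.imwrite('pics/scene6.png',im)"
```

```text
t 14.9 z 0.2052 yaw -0.237 psi -0.243 r 0.1308 throat [0.4952 0.0832] F rad,tan,z -3.62221140239504 0.07221497340223663 8.061116131957757 grip 45.00420928001404
t 14.95 z 0.205 yaw -0.237 psi -0.243 r 0.1308 throat [0.4952 0.0832] F rad,tan,z -3.778469348036392 -0.47345485097210277 8.522401547187238 grip 45.00413954257965
t 15.0 z 0.205 yaw -0.237 psi -0.243 r 0.1308 throat [0.4952 0.0832] F rad,tan,z -4.763327908449446 -0.6943127127370318 8.03186110029936 grip 45.00413954257965
```

Emit:
jog_arm([
  [0, 0, -0.2, 0, -1],
  [0, 0, -0.2, 0, -1],
  [0, 0, 0, 0, -1],
])

```text
time: 15.42
tcp_pos: [0.493, 0.0745, 0.209]
tcp_rot: [-3.119, 0.371, -0.002]
ft_force: [-4.0, 2.2, 7.7]
opening: 0.29
grip_force: 45.0
```

```bash
python3 -c "
from h import *
for i in range(3):
  st(); im=bot.capture('scene')
T=wcam();w=bot.capture('wrist');cv2.imwrite('pics/wrist7.png',w)
cv2.imwrite('pics/scene7.png',im)
a=im[190:250,175:235];b=w[60:260,130:330]
cv2.imwrite('pics/c7.png',np.hstack([cv2.resize(a,(400,400),interpolation=2),cv2.resize(b,(400,400),interpolation=2)]))
"
```

```text
t 15.425 z 0.209 yaw -0.237 psi -0.243 r 0.1308 throat [0.4952 0.0832] F rad,tan,z -4.395247330671894 1.181751283267271 7.686667915833137 grip 45.003774762153625
t 15.475 z 0.209 yaw -0.237 psi -0.243 r 0.1308 throat [0.4952 0.0832] F rad,tan,z -3.4504421582030993 0.549938958479007 7.969723774050485 grip 45.003883838653564
t 15.525 z 0.2089 yaw -0.237 psi -0.243 r 0.1308 throat [0.4952 0.0832] F rad,tan,z -4.430252349232916 0.44348771058707936 8.50541457517388 grip 45.00377297401428
```

View pics/c7.png

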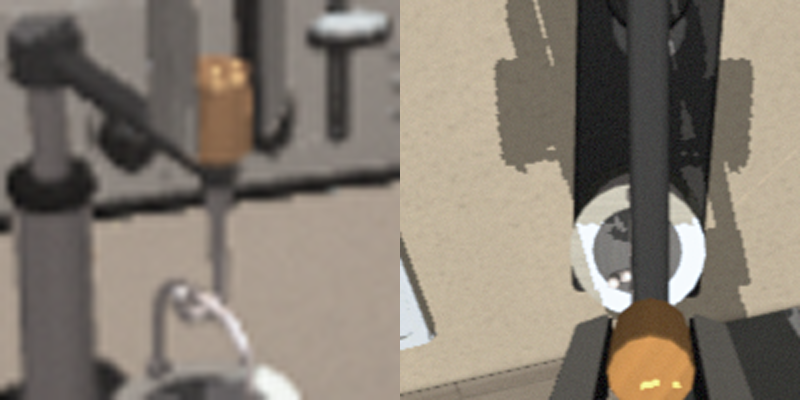

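The hook has the bail: at left the throat sits under the bail top at (195, 300), and the load fell by about 3 N, which is the basket's weight. The sideways force is about 0, so I'll ease up.

Emit:
jog_arm([
  [0, 0, -0.25, 0, -1],
  [0, 0, -0.25, 0, -1],
  [0, 0, -0.25, 0, -1],
  [0, 0, -0.25, 0, -1],
  [0, 0, 0, 0, -1],
])

```text
time: 16.25
tcp_pos: [0.493, 0.0745, 0.2189]
tcp_rot: [-3.119, 0.371, -0.002]
ft_force: [-3.0, 1.7, 8.2]
opening: 0.289
grip_force: 45.0
```

```bash
python3 -c "
from h import *
for i in range(3):
  st(); im=bot.capture('scene')
for q in ['basket','cup_rim','bail_pivot']:
  for r in bot.landmark_of(q,'scene')[:1]: print(q,np.array(r['point']),round(r['score'],2))
"
```

```text
t 16.25 z 0.2189 yaw -0.237 psi -0.243 r 0.1308 throat [0.4952 0.0832] F rad,tan,z -3.3431960879895684 0.8931899554300502 8.174136059655789 grip 45.00372111797333
t 16.3 z 0.2189 yaw -0.237 psi -0.243 r 0.1308 throat [0.4952 0.0832] F rad,tan,z -3.169869745292597 -0.8068689013082128 7.925130669734208 grip 45.00365674495697
t 16.35 z 0.2188 yaw -0.237 psi -0.243 r 0.1308 throat [0.4952 0.0832] F rad,tan,z -2.8342962949945103 -1.1341407082806687 8.177573556847605 grip 45.00373721122742
basket [0.4988 0.0809 0.041 ] 0.83
cup_rim [0.4931 0.0839 0.0789] 0.9
bail_pivot [0.4934 0.0801 0.0984] 0.85
```

The basket is rising freely with a sideways force near 0.

Emit:
jog_arm([
  [0, 0, -0.25, 0, -1],
  [0, 0, -0.25, 0, -1],
  [0, 0, -0.25, 0, -1],
  [0, 0, -0.25, 0, -1],
  [0, 0, -0.25, 0, -1],
  [0, 0, -0.25, 0, -1],
  [0, 0, 0, 0, -1],
])

```text
time: 17.42
tcp_pos: [0.493, 0.0745, 0.2338]
tcp_rot: [-3.119, 0.371, -0.002]
ft_force: [-2.3, 0.9, 7.5]
opening: 0.291
grip_force: 45.0
```

```bash
python3 -c "
from h import *
for i in range(3):
  st(); im=bot.capture('scene')
"
```

```text
t 17.425 z 0.2338 yaw -0.237 psi -0.243 r 0.1308 throat [0.4952 0.0832] F rad,tan,z -2.426115135026309 0.3545715768437363 7.510826050255547 grip 45.00350832939148
t 17.475 z 0.2338 yaw -0.237 psi -0.243 r 0.1308 throat [0.4952 0.0832] F rad,tan,z -3.7258749867331353 0.5871986895442115 6.970008267088846 grip 45.00321865081787
t 17.525 z 0.2337 yaw -0.237 psi -0.243 r 0.1308 throat [0.4952 0.0832] F rad,tan,z -3.9935664906475123 0.17757019321555415 7.346270290592451 grip 45.00340461730957
```

Emit:
jog_arm([
  [0, 0, -0.25, 0, -1],
  [0, 0, -0.25, 0, -1],
  [0, 0, -0.25, 0, -1],
  [0, 0, -0.25, 0, -1],
  [0, 0, -0.25, 0, -1],
  [0, 0, -0.25, 0, -1],
  [0, 0, 0, 0, -1],
])

```text
time: 18.45
tcp_pos: [0.493, 0.0744, 0.2486]
tcp_rot: [-3.119, 0.371, -0.002]
ft_force: [-2.8, 1.0, 6.2]
opening: 0.291
grip_force: 45.0
```

```bash
python3 -c "
from h import *
for i in range(3):
  st(); im=bot.capture('scene')
for q in ['basket','cup_rim','bail_pivot']:
  for r in bot.landmark_of(q,'scene')[:1]: print(q,np.array(r['point']),round(r['score'],2))
"
```

```text
t 18.45 z 0.2486 yaw -0.237 psi -0.243 r 0.1308 throat [0.4952 0.0832] F rad,tan,z -2.977941950903888 0.2530519871846396 6.153375848169314 grip 45.003066658973694
t 18.5 z 0.2486 yaw -0.237 psi -0.243 r 0.1309 throat [0.4951 0.0832] F rad,tan,z -3.6632284540402447 0.30891961802581447 6.019364993014524 grip 45.00301480293274
t 18.55 z 0.2485 yaw -0.237 psi -0.242 r 0.1308 throat [0.4952 0.0831] F rad,tan,z -2.749046546657141 0.3758037142764529 6.7914856035111715 grip 45.00294506549835
cup_rim [0.4913 0.0822 0.0783] 0.74
bail_pivot [0.495  0.0814 0.1276] 0.55
```

Emit:
jog_arm([
  [0, 0, -0.3, 0, -1],
  [0, 0, -0.3, 0, -1],
  [0, 0, -0.3, 0, -1],
  [0, 0, -0.3, 0, -1],
  [0, 0, -0.3, 0, -1],
  [0, 0, -0.3, 0, -1],
  [0, 0, -0.3, 0, -1],
  [0, 0, 0, 0, -1],
])

```text
time: 19.75
tcp_pos: [0.493, 0.0743, 0.2682]
tcp_rot: [-3.119, 0.372, 0.001]
ft_force: [-3.2, 1.6, 5.9]
opening: 0.292
grip_force: 45.0
```

Emit:
jog_arm([
  [0, 0, -0.2, 0, -1],
  [0, 0, -0.2, 0, -1],
  [0, 0, -0.2, 0, -1],
  [0, 0, -0.15, 0, -1],
  [0, 0, -0.1, 0, -1],
  [0, 0, 0, 0, -1],
  [0, 0, 0, 0, -1],
])

```text
time: 20.62
tcp_pos: [0.493, 0.0741, 0.2763]
tcp_rot: [-3.119, 0.372, 0.001]
ft_force: [-5.5, 2.5, 6.3]
opening: 0.291
grip_force: 45.0
```

```bash
python3 -c "
from h import *
for i in range(3):
  st(); im=bot.capture('scene')
cv2.imwrite('pics/c8.png',cv2.resize(im[140:290,130:280],(600,600),interpolation=2))
for q in ['basket','cup_rim','bail_pivot']:
  for r in bot.landmark_of(q,'scene')[:1]: print(q,np.array(r['point']),round(r['score'],2))
"
```

```text
t 20.625 z 0.2763 yaw -0.237 psi -0.24 r 0.1308 throat [0.4951 0.0829] F rad,tan,z -5.923200037819296 1.1154595645419414 6.273250652850162 grip 45.00155568122864
t 20.675 z 0.2763 yaw -0.237 psi -0.24 r 0.1308 throat [0.4951 0.0829] F rad,tan,z -5.203810955546802 0.14229985893873087 5.636752038538007 grip 45.001696944236755
t 20.725 z 0.2763 yaw -0.237 psi -0.24 r 0.1308 throat [0.4951 0.0829] F rad,tan,z -4.955118783294428 0.9165611251172479 4.313049798179134 grip 45.001636147499084
basket [0.4931 0.0812 0.0982] 0.77
cup_rim [0.4891 0.0806 0.081 ] 0.92
bail_pivot [0.4958 0.0823 0.1581] 0.9
```

View pics/c8.png

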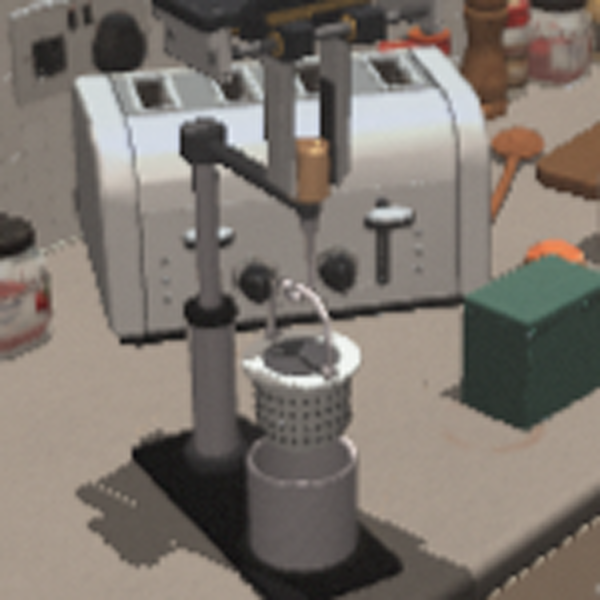

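The basket hangs on the hook with its underside out of the cup. The mast is about 3 mm from its top, so I'll ease up the rest until the upward force vanishes.

Emit:
jog_arm([
  [0, 0, -0.1, 0, -1],
  [0, 0, -0.1, 0, -1],
  [0, 0, -0.1, 0, -1],
  [0, 0, 0, 0, -1],
])

```text
time: 21.42
tcp_pos: [0.493, 0.0741, 0.2793]
tcp_rot: [-3.119, 0.372, 0.001]
ft_force: [-5.0, 1.7, 5.1]
opening: 0.293
grip_force: 45.0
```

```bash
python3 -c "
from h import *
for i in range(3):
  st(); im=bot.capture('scene')
"
```

```text
t 21.425 z 0.2793 yaw -0.237 psi -0.24 r 0.1308 throat [0.4951 0.0829] F rad,tan,z -5.294079563492862 0.46344485346422654 5.090248812099783 grip 45.00161647796631
t 21.475 z 0.2793 yaw -0.237 psi -0.24 r 0.1307 throat [0.4951 0.0828] F rad,tan,z -4.206686505598217 0.8477790187305276 5.762338147475893 grip 45.001734495162964
t 21.525 z 0.2793 yaw -0.237 psi -0.24 r 0.1307 throat [0.4952 0.0828] F rad,tan,z -5.099157976059176 1.014141635633181 4.800639564300524 grip 45.0015914440155
```

Emit:
jog_arm([
  [0, 0, -0.1, 0, -1],
  [0, 0, -0.1, 0, -1],
  [0, 0, 0, 0, -1],
])

```text
time: 21.95
tcp_pos: [0.493, 0.074, 0.2797]
tcp_rot: [3.119, -0.372, -0.004]
ft_force: [-3.1, 1.6, -3.5]
opening: 0.291
grip_force: 45.0
```

```bash
python3 -c "
from h import *
for i in range(3):
  st(); im=bot.capture('scene')
"
```

```text
t 21.95 z 0.2797 yaw -0.238 psi -0.239 r 0.1307 throat [0.4951 0.0827] F rad,tan,z -3.400226290862174 0.8639287725083791 -3.5360972520507774 grip 44.99897360801697
t 22.0 z 0.2797 yaw -0.238 psi -0.239 r 0.1307 throat [0.4951 0.0827] F rad,tan,z -4.601272619330831 0.6764426855842232 -4.379803647072 grip 44.99884307384491
t 22.05 z 0.2797 yaw -0.238 psi -0.239 r 0.1307 throat [0.4951 0.0827] F rad,tan,z -3.8338809069666153 0.817778030226619 -4.838548226741348 grip 44.99845862388611
```

At the top stop. I'll unload the wrist, then release gently.

Emit:
jog_arm([
  [0, 0, 0.07, 0, -1],
  [-0.1, 0, 0, 0, -1],
  [0, 0, 0, 0, -1],
  [0, 0, 0, 0, -1],
], squeeze=10)

```text
time: 22.6
tcp_pos: [0.4931, 0.0736, 0.2799]
tcp_rot: [3.118, -0.374, 0.002]
ft_force: [3.0, -0.9, -7.7]
opening: 0.298
grip_force: 10.0
```

```bash
python3 -c "
from h import *
for i in range(3):
  st(); im=bot.capture('scene')
"
```

```text
t 22.6 z 0.2799 yaw -0.239 psi -0.236 r 0.1306 throat [0.4952 0.0823] F rad,tan,z 3.1724133341934406 -0.156602524192939 -7.674438280602524 grip 9.997623413801193
t 22.65 z 0.2799 yaw -0.238 psi -0.237 r 0.1306 throat [0.4952 0.0824] F rad,tan,z 3.327132025696704 -0.8451732315844015 -7.1445928497645514 grip 9.997508972883224
t 22.7 z 0.2799 yaw -0.238 psi -0.238 r 0.1306 throat [0.4951 0.0825] F rad,tan,z 3.103680025246631 -0.46481905489599773 -8.11778528163863 grip 9.998166114091873
```

Emit:
jog_arm([
  [0.05, 0, 0.1, 0, -1],
  [0, 0, 0, 0, -1],
  [0, 0, 0, 0, -1],
])

```text
time: 23.12
tcp_pos: [0.4931, 0.074, 0.2799]
tcp_rot: [3.119, -0.373, 0.002]
ft_force: [2.0, -2.4, -4.7]
opening: 0.295
grip_force: 10.0
```

```bash
python3 -c "
from h import *
for i in range(3):
  st(); im=bot.capture('scene')
"
```

```text
t 23.125 z 0.2799 yaw -0.238 psi -0.24 r 0.1307 throat [0.4952 0.0827] F rad,tan,z 2.5250360117563386 -1.8095952801971291 -4.688321206532839 grip 9.999678879976273
t 23.175 z 0.2799 yaw -0.238 psi -0.24 r 0.1307 throat [0.4952 0.0828] F rad,tan,z 3.0989012999273484 -1.4628425084636136 -4.856796976125501 grip 9.999706596136093
t 23.225 z 0.2799 yaw -0.238 psi -0.24 r 0.1307 throat [0.4952 0.0828] F rad,tan,z 3.7678296729547225 -1.3310972022888101 -5.412715940373559 grip 9.999620765447617
```

Emit:
jog_arm([
  [0.04, 0, 0.1, 0, -1],
  [0, 0, 0, 0, -1],
  [0, 0, 0, 0, -0.38],
  [0, 0, 0, 0, -0.35],
  [0, 0, 0, 0, -0.3],
  [0, 0, 0, 0, -0.2],
  [0, 0, 0, 0, 0],
  [0, 0, 0, 0, 0.3],
], squeeze=4)

```text
time: 24.28
tcp_pos: [0.4932, 0.074, 0.2785]
tcp_rot: [3.119, -0.372, -0.0]
ft_force: [-0.0, -0.2, -0.2]
opening: 0.573
grip_force: 0.0
```

Emit:
jog_arm([
  [0, 0, 0, 0, 0.6],
  [0, 0, 0, 0, 0.6],
  [0, 0, 0, 0, 0.6],
  [0, 0, 0, 0, 0.6],
])

```text
time: 24.78
tcp_pos: [0.4932, 0.074, 0.2785]
tcp_rot: [3.119, -0.372, 0.0]
ft_force: [0.8, -0.6, -0.2]
opening: 0.799
grip_force: 0.0
```

```bash
python3 -c "
from h import *
st(); im=bot.capture('scene')
for q in ['basket','cup_rim','knob','bail_pivot']:
  for r in bot.landmark_of(q,'scene')[:1]: print(q,np.array(r['point']),round(r['score'],2))
im=bot.capture('wrist')
for q in ['knob','basket']:
  for r in bot.landmark_of(q,'wrist')[:1]: print(q,np.array(r['point']),round(r['score'],2))
"
```

```text
t 24.775 z 0.2785 yaw -0.238 psi -0.24 r 0.1305 throat [0.4954 0.0827] F rad,tan,z 0.8717098425950257 -0.3745390669550025 -0.1892179592036225 grip 0.0
basket [0.4936 0.0805 0.102 ] 0.84
cup_rim [0.495  0.0818 0.0784] 0.75
knob [0.4918 0.0731 0.2916] 0.7
bail_pivot [0.4971 0.0814 0.1574] 0.69
knob [0.4905 0.0729 0.2963] 0.63
basket [0.4967 0.0855 0.1036] 0.81
```

Released and everything is still. Retreating straight up.

Emit:
jog_arm([
  [0, 0, -1, 0, 0.6],
  [0, 0, -2, 0, 0.6],
  [0, 0, -3, 0, 0.6],
  [0, 0, -3, 0, 0.6],
  [0, 0, -2, 0, 0.6],
  [0, 0, 0, 0, 0.6],
  [0, 0, 0, 0, 0.6],
  [0, 0, 0, 0, 0.6],
])

```text
time: 26.18
tcp_pos: [0.4929, 0.074, 0.3872]
tcp_rot: [3.119, -0.372, -0.004]
ft_force: [1.4, -0.1, 0.4]
opening: 0.801
grip_force: 0.0
```

```bash
python3 -c "
from h import *
st(); im=bot.capture('scene')
for q in ['basket','cup_rim','knob']:
  for r in bot.landmark_of(q,'scene')[:1]: print(q,np.array(r['point']),round(r['score'],2))
cv2.imwrite('pics/c9.png',cv2.resize(im[110:290,120:300],(600,600),interpolation=2))
"
```

```text
t 26.175 z 0.3872 yaw -0.238 psi -0.239 r 0.1308 throat [0.495  0.0827] F rad,tan,z 1.349809361751874 0.20419845343004206 0.4208153033569737 grip 0.0
basket [0.4974 0.0816 0.1016] 0.92
cup_rim [0.4928 0.0807 0.0803] 0.92
knob [0.4919 0.0763 0.2935] 0.98
```

View pics/c9.png

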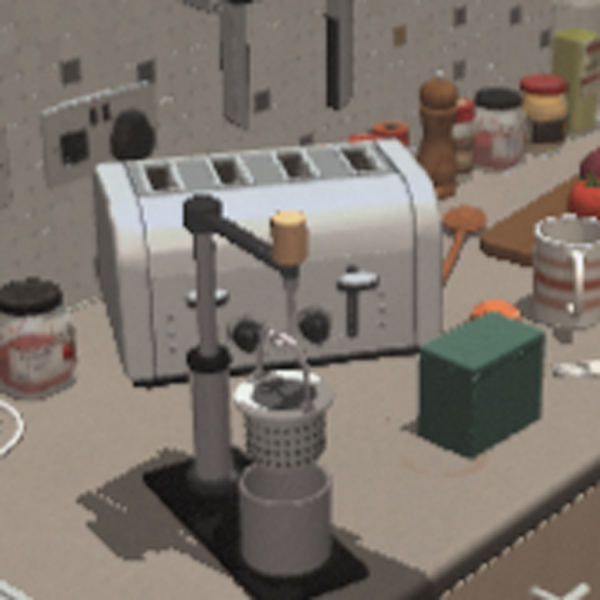

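The basket hangs from the hook at (285, 430), clear above the cup rim at (285, 480). The knob is free, the gripper is well above it, and the bystanders have not moved.

```bash
python3 -c "
from rig import bot
print(bot.finish_job())"
```

```text
the job is handed in; nothing more can be done
None
```

The basket hangs from the hook about 20 mm clear above the cup, the knob was released with the mast fully up, nothing else moved, and the job was handed in after about 26 s.

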